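Index the carrier, release the catch and hold the arbor press down

ROBOT

A 6-joint arm with a two-finger parallel gripper is mounted at the origin on a cart in front of the work surface, level with it; the furniture and walls round the work are solid. World frame = base frame: x ahead of the robot, y to its left, z up, the work surface at z = 0. Lengths are in m, angles in rad, forces in N, time in s.
With the tool pointing down it reaches from about 0.3 to 0.875 m from the base axis. Payload 4.2 kg.
Tool frame: the origin (TCP) lies at the very end of the fingers, on their centre line; the grasp point (between the pads) lies 19 mm behind it; z points along the fingers, y is the line along which they close (so a half turn about z gives the same grasp; the last joint's range is limited). The gripper opens to 85 mm and grips with 20 to 120 N. Pads are 22 mm wide; open, the fingers measure 114 mm over their backs; the gripper's body (76 mm by 85 mm) begins 54 mm behind the grasp point. The pads swing forward as they close: fully open they stand 13 mm farther back than shut.
Start: joints at [-1.309, 0.32, 1.565, -0, 1.257, -0.02], TCP at [0.16, -0.552, 0.231] pointing down, gripper open.
Joint ranges: [-3.11, 3.11], [-0.84, 2.01], [0.21, 2.61], [-1.34, 4.49], [0.05, 2.63], [-2.56, 2.56]. Speed limits (rad/s): [2.57, 2.57, 3.14, 3.14, 3.14, 3.14].

INTERFACE

Orientations are given as a unit quaternion [x, y, z, w].
In Python, from rig import arm gives the robot as it stands. Calls block until the motion is done:
- arm.goto(position, orientation): joint-space move of the TCP to a pose.
- arm.line_to(position, orientation=None, rate=0.15): straight line of the TCP; orientation=None keeps the orientation; rate is the mean speed in m/s.
- arm.move_j(angles): joint-space move.
- arm.let_go() and arm.grab(newtons=None): open the fingers fully, or close them until they stop; newtons is the grip in N (None keeps the last).
- arm.sleep(seconds).
- arm.solve_ik(position, orientation): joint angles nearest the present ones, or None.
- arm.get_image(name): name is "scene" or "top"; returns a dict with "img" (480x640x3 uint8, red, green, blue), "depth" (480x640 float32, m along the optical axis (not along the pixel's ray), 0 where there is no reading), "vertical_fov" (degrees; the focal length in pixels is half the picture's height over the tangent of half this angle, whatever the lens; pixels are square), "cx", "cy" (the principal point, pixels), "camera_from_world" (4x4, takes a point from world to camera coordinates). Camera axes: x right, y down, z forward; pixel columns grow to the right and rows downward; lengths in m; the calibration is good to about 2 mm. A picture is of the moment at which its call begins.
A pose or a line that the arm cannot do raises arm.PlanningError and nothing moves.
- arm.finish_job(): hands the job in; it is judged then, once.
Readings, each from a call of its own:
- arm.get_time_s(): time.
- arm.get_joint_pos(): joint angles.
- arm.get_joint_vel(): joint speeds.
- arm.get_joint_efforts(): joint torques, N m.
- arm.get_position(): TCP position.
- arm.get_ee_rot(): TCP orientation.
- arm.get_contact_force(): force on the tool from outside, world axes, zero at the start.
- arm.get_wrist_torque(): the same for the moment, N m.
- arm.get_gripper_width(): opening from 0.0 (shut) to 1.0 (fully open).
- arm.get_grip_force(): force on a finger pad.
Only numpy, scipy, OpenCV 4.12 (cv2) and the standard library are available. Lean on these libraries where they do the work, as an engineer would, in place of code of your own. Each camera call takes 0.05 s, during which the arm holds its last target. There are 200 camera calls.

TASK

Slide the carrier along its rails until it clicks into the station under the press ram. Only then flip the press's safety catch over by its upright tab to free the lever, pull the lever toward you and down so that the ram presses the brass bush fully home, and finish while still holding the lever down with the gripper. Leave the loose things on the bench alone.

Things in the scene. Friction and masses are not known exactly. Their poses are not given: they have to be found in the camera images.
- press: Small arbor press with a slide, fixed on an 18 mm plywood board 225 x 350 mm: dark steel plate, two rails, grey column and head (68 mm wide, 112 to 188 mm above the origin, 28 mm before to 90 mm behind the ram). Origin on the board's top under the ram axis; x points away from the operator to the column, y left along the rails, z up. Lever at the head's left side, safety catch on top of the head.
- carrier (a joint): Carrier travel along press +y (m): 0 at the right-hand stop, 0.140 in the station under the ram, where a spring ball detent holds it (about 6 N to push in or out; draws it in over the last 6 mm or so); 0.185 at the left-hand stop, past the station. Slides with about 1.5 N and stays where it is left.
- carrier_post (a point): Point on the axis of the upright steel post (18 mm diameter, 50 mm tall) on the front end of the aluminium carrier plate, 30 mm above the plate, 20 mm below the post's top. The plate (178 x 80 mm, top 38 mm above the board) has a 52 mm round steel nest 120 mm behind the post, with the bush in it. In the station the post stands 120 mm in front of the ram axis.
- bush (a joint): How far the brass bush (flange 32 mm diameter, 5 mm thick) is pressed into the nest (m): 0 standing proud, 0.012 fully home with its flange on the nest. Pressing takes about 8 N at the ram; it does not come back.
- catch (a joint): Safety catch angle (rad): 0 engaged, its bar lies before the lug on the right-hand end of the lever shaft and blocks the lever; 1.3 flipped fully over; over 1.0 counts as flipped. Its tab swings left (press +y) as it opens. A stiff pivot (about 0.05 N m) leaves it where it is put.
- catch_thumb (a point): Middle of the top edge of the catch's upright tab (18 mm wide along press x, 6 mm thick, 42 mm long from its pivot). At the start the tab leans 15 degrees to the right (press -y). Push its right-hand face to the left, 10 to 25 mm below the top edge. The catch's bar lies right of the pivot, 24 mm behind the tab (press +x), its top about 36 mm below the tab's top.
- catch_hinge (a point): Pivot of the catch, below the tab: a level axis along press x, 12 mm above the head's top.
- lever (a joint): Lever angle (rad): 0 at rest, pointing 50 degrees up toward the operator (press -x); grows as the handle comes to the operator and down. The ram goes down 30 mm per rad: it meets the bush at about 0.33; the bush is home at about 0.73. A spring lifts the lever back if let go; holding it down takes about 6 to 8 N at the handle.
- lever_grip (a point): Grip point on the axis of the lever's cross handle: a black round bar, 18 mm diameter, 98 mm long, level, along press y, sticking out to the left from the end of the 12 mm lever rod. The point is 47 mm left of the rod and 150 mm from the lever's pivot axis.
- lever_hinge (a point): Point on the lever's pivot axis (level, along press y), straight across from the grip point; fixed to the press 150 mm above the board.
- tape_measure: Yellow tape measure 73 x 73 x 34 mm, loose; origin at its underside. Leave alone.
- hex_nut: Steel hex nut 34 x 39 x 16 mm, loose; origin at its underside. Leave alone.
- pliers: Blue-handled pliers 166 x 57 x 14 mm, loose; origin at the underside. Leave alone.

How it is judged:
On the way, in this order (a step that is already met when the one before it is completed fails the run):
1. the carrier sits in the station detent under the ram (value of joint carrier between 0.1365 and 0.1435 m), for 0.2 s.
2. the safety catch is flipped over (value of joint catch above 1 rad), for 0.2 s.
3. the lever is pulled down and the bush is home (value of joint lever above 0.66 rad and value of joint bush above 0.0105 m), for 0.2 s.
At the end, for the whole second after the job is handed in: Carrier in the station (within 3.5 mm), catch flipped (beyond 1.0 rad), bush pressed to within 1.5 mm of home, and the fingers still holding the lever down (beyond 0.66 rad, at least 1.5 N of finger contact) as the program ends and through the next second (all of step 1 and all of step 3 and value of joint catch above 1 rad and contact force between the fingers and lever above 1.5 N); the arm keeps its last pose, push and grip.
It fails at once if the lever was pulled while the carrier was out of the station (value of joint lever above 0.25 rad and (value of joint carrier below 0.1345 m or value of joint carrier above 0.1455 m)).
It fails at once if the lever was forced past the engaged catch (value of joint lever above 0.25 rad and value of joint catch below 0.3 rad).
It fails at once if the bush was pushed in before the press was used (value of joint bush above 0.004 m and value of joint lever below 0.25 rad and value of joint catch below 0.3 rad).
It fails at once if a loose thing on the bench was moved (distance of any of tape_measure, hex_nut, pliers from where it was at the start of the episode above 0.03 m).
It also fails if it takes over 61 s, if anything falls off the work surface, if the arm or the gripper's body presses on something with over 40 N, if the wrist force passes 120 N, or if a joint passes its speed limit or range.

## Working session

There is one attempt and no reset: what is moved stays moved. The work goes in short steps, each a Python script; the robot and the scene stay as the last script left them, time stands still between calls to the robot, and variables do not carry over. Pictures are saved under pics/ and viewed, at most 10 in all, crops included, and the job is handed in when it is done.

```bash
mkdir -p pics
cat > h.py <<'E'
import numpy as np, cv2
from rig import arm
def cap(n):
    d=arm.get_image(n); d['f']=240/np.tan(np.radians(d['vertical_fov'])/2); d['T']=np.array(d['camera_from_world']); return d
def pts(d):
    v,u=np.mgrid[:480,:640]; z=d['depth']; 
    c=np.stack([(u-d['cx'])/d['f']*z,(v-d['cy'])/d['f']*z,z],-1)
    T=d['T']; return (c-T[:3,3])@T[:3,:3]
def proj(d,p):
    c=d['T'][:3,:3]@np.array(p)+d['T'][:3,3]; return c[0]/c[2]*d['f']+d['cx'],c[1]/c[2]*d['f']+d['cy']
E
python3 - <<'E'
from h import *
for n in("scene","top"):
    d=cap(n); np.save(n+'.npy',d,allow_pickle=True); cv2.imwrite(f'pics/{n}0.png',d['img'][:,:,::-1])
    print(n,d['f'],-d['T'][:3,:3].T@d['T'][:3,3],(d['depth']>0).mean())
print(arm.get_time_s(),arm.get_ee_rot())
E
```

```text
scene 433.9721210361312 [0.04938636 0.36282693 0.91898669] 0.9960188802083333
top 563.1091685590637 [0.10685625 0.00793425 1.36499953] 0.996044921875
0.1 [ 9.90086231e-01  1.40458759e-01 -9.66984590e-05 -7.63121275e-04]
```

View pics/scene0.png

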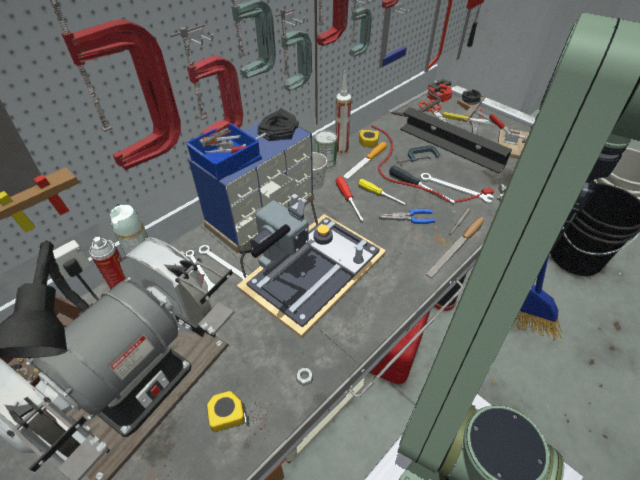

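View pics/top0.png

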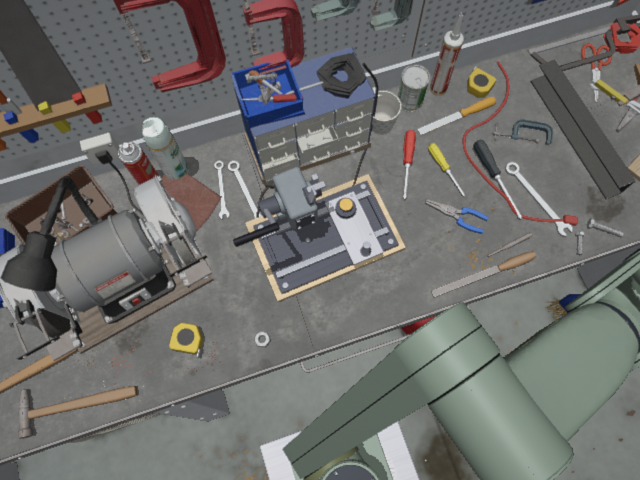

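The press is at about (330,235) in the top view. The handle is at about (257,233), the post at (366,247) and the bush at (346,204). Next I'll enlarge the press and measure it.

Run:
```python
from h import *
a=[]
for n,(x,y) in(("scene",(230,180)),("top",(225,155))):
    d=np.load(n+'.npy',allow_pickle=True).item()
    a.append(cv2.resize(d['img'][y:y+150,x:x+190,::-1],None,fx=2.1*2 if 0 else 4,fy=4,interpolation=cv2.INTER_CUBIC))
    P=pts(d)
    # board wood mask
    hsv=cv2.cvtColor(d['img'],cv2.COLOR_RGB2HSV)
    m=((hsv[...,0]>10)&(hsv[...,0]<28)&(hsv[...,1]>70)&(hsv[...,2]>120)&(abs(P[...,2]-.018)<.006)).astype(np.uint8)
    box=np.zeros_like(m); box[y:y+150,x-10:x+200]=1; m&=box
    q=P[m>0]; print(n,len(q),q.mean(0))
    r=cv2.minAreaRect((q[:,:2]*1000).astype(np.float32)); print(r, cv2.boxPoints(r))
    post=(abs(P[...,2]-.106)<.006)&(box>0)
    mm=cv2.connectedComponentsWithStats(post.astype(np.uint8))
    for k in range(1,mm[0]):
        if mm[2][k,4]>15: print('h106',mm[3][k],mm[2][k,4],P[mm[1]==k].mean(0))
cv2.imwrite('pics/s1.png',a[0]);cv2.imwrite('pics/t1.png',a[1])
```

```text
scene 1115 [ 0.54982223 -0.08747612  0.01743028]
((586.3466186523438, -245.79034423828125), (226.2034912109375, 554.074951171875), 4.372946739196777) [[ 452.45053    21.816833]
 [ 494.69772  -530.64514 ]
 [ 720.2427   -513.3975  ]
 [ 677.9955     39.064453]]
h106 [269.71348315 187.30337079] 178 [ 0.8258847  -0.21174936  0.10556667]
h106 [258.7826087  207.91304348] 23 [ 0.77982193 -0.13341847  0.10711121]
h106 [232.79268293 221.1097561 ] 82 [ 0.79021385 -0.05298802  0.10565903]
h106 [358.97368421 247.52631579] 38 [ 0.49167258 -0.21954905  0.10532788]
top 208 [ 0.48505789 -0.15924872  0.01826308]
((552.9913330078125, -136.606201171875), (223.85987854003906, 337.49676513671875), 13.020360946655273) [[ 405.92053      2.5861511]
 [ 481.95764   -326.23358  ]
 [ 700.06213   -275.79855  ]
 [ 624.025       53.02118  ]]
h106 [321.35294118 156.52941176] 17 [ 0.74862373 -0.19648097  0.10735403]
h106 [264.74074074 163.11111111] 27 [ 0.77752604 -0.05716659  0.10651839]
h106 [366.2 245. ] 45 [ 0.49248482 -0.2216762   0.10622841]
```

View pics/s1.png

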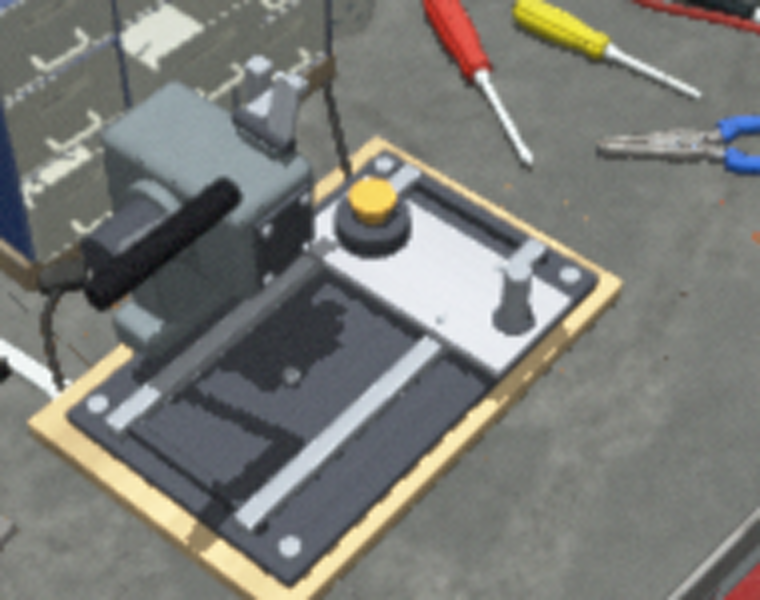

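View pics/t1.png

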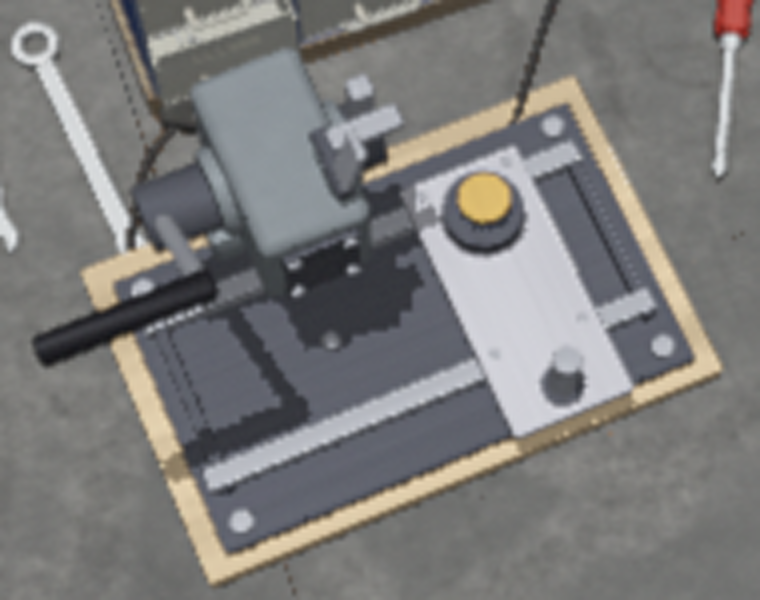

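The two crops show these points (crop pixels):
- **Board corners (top view):** (82,272), (575,78), (720,372) and (212,585).
- **Handle ends (top view):** (42,350) and (212,287).
- **Catch tab (top view):** runs from about (335,128) to (350,190), with the bar behind and to the right of it.
- **Post top:** (567,358).

Next I'll build the press frame from rays.

```bash
cat >> h.py <<'E'
def ray(d,uv,z):
    R,t=d['T'][:3,:3],d['T'][:3,3]; o=-R.T@t; r=R.T@np.array([(uv[0]-d['cx'])/d['f'],(uv[1]-d['cy'])/d['f'],1]); return o+r*(z-o[2])/r[2]
E
python3 - <<'E'
from h import *
np.set_printoptions(precision=4,suppress=True)
S=np.load('scene.npy',allow_pickle=True).item();T=np.load('top.npy',allow_pickle=True).item()
t=lambda x,y,z:ray(T,(x/4+225-.4,y/4+155-.4),z)
s=lambda x,y,z:ray(S,(x/4+230-.4,y/4+180-.4),z)
c=[t(*p,.018) for p in((82,272),(575,78),(720,372),(212,585))]
c2=[s(*p,.018) for p in((30,422),(378,138),(622,284))]
print('corners',*c);print('scene',*c2)
for a,b in((0,1),(3,2),(0,3),(1,2)):
    v=c[b]-c[a]; print(np.linalg.norm(v),np.degrees(np.arctan2(v[1],v[0])))
C=sum(c)/4; print('centre',C)
print('post',t(567,358,.106),s(521,262,.106))
print('bush',t(485,195,.018+.038),s(373,190,.056))
# handle ends
print('handle', t(42,350,.283),t(212,287,.283),s(92,290,.283),s(230,190,.283))
PT=pts(T);PS=pts(S)
for n,P,d in(('T',PT,T),('S',PS,S)):
    img=d['img'].astype(int); Z=P[...,2]
    reg=(P[...,0]>.4)&(P[...,0]<.72)&(P[...,1]>-.3)&(P[...,1]<.12)
    h=reg&(abs(Z-.206)<.004); q=P[h]
    r=cv2.minAreaRect((q[:,:2]*1000).astype(np.float32)); print(n,'head',len(q),r)
    h=reg&(img.max(-1)<60)&(Z>.25)&(Z<.31); q=P[h]; print(n,'handle',len(q),q.min(0),q.max(0),q.mean(0)); 
    h=reg&(Z>.228)&(img.max(-1)>90); q=P[h]; print(n,'tab',len(q)); print(q[np.argsort(-q[:,2])][:60:4])
E
```

```text
corners [0.6777 0.0355 0.018 ] [ 0.7044 -0.312   0.018 ] [ 0.4815 -0.3272  0.018 ] [0.4539 0.0176 0.018 ]
scene [0.6751 0.037  0.018 ] [ 0.7016 -0.3086  0.018 ] [ 0.4804 -0.3247  0.018 ]
0.3484894851830691 -85.6168277609147
0.3458806368407296 -85.4345322433761
0.22450169698090555 -175.43267716946275
0.2234080523611333 -176.10130244544922
centre [ 0.5794 -0.1465  0.018 ]
post [ 0.4946 -0.2228  0.106 ] [ 0.4952 -0.2268  0.106 ]
bush [ 0.6292 -0.2208  0.056 ] [ 0.64   -0.2408  0.056 ]
handle [0.531  0.0613 0.283 ] [ 0.5357 -0.031   0.283 ] [0.5332 0.0627 0.283 ] [ 0.5364 -0.0302  0.283 ]
T head 1113 ((634.3929443359375, -90.74742126464844), (114.29765319824219, 127.41590881347656), 63.86066436767578)
T handle 305 [ 0.5214 -0.0325  0.2842] [0.5435 0.0635 0.2984] [0.5311 0.0137 0.2908]
T tab 181
[[ 0.5393  0.0044  0.2945]
 [ 0.5422 -0.0001  0.2893]
 [ 0.5281 -0.0318  0.2859]
 [ 0.524   0.021   0.2837]
 [ 0.5278 -0.0229  0.2826]
 [ 0.5491 -0.0224  0.2766]
 [ 0.5527 -0.0297  0.2734]
 [ 0.5515 -0.0205  0.2724]
 [ 0.5598 -0.0247  0.2664]
 [ 0.5905 -0.1301  0.2635]
 [ 0.5642 -0.0235  0.2624]
 [ 0.6019 -0.1294  0.2611]
 [ 0.5975 -0.1301  0.2593]
 [ 0.5964 -0.1274  0.2585]
 [ 0.5582 -0.0189  0.2576]]
S head 815 ((633.8218383789062, -90.52091979980469), (112.48883056640625, 123.6788558959961), 62.76692199707031)
S handle 379 [ 0.52   -0.0296  0.2772] [0.5381 0.0669 0.2933] [0.5281 0.0227 0.2881]
S tab 135
[[ 0.5377  0.0137  0.2913]
 [ 0.5398  0.0016  0.2894]
 [ 0.527  -0.0298  0.2845]
 [ 0.5887 -0.1269  0.2594]
 [ 0.5977 -0.1292  0.2582]
 [ 0.5943 -0.1291  0.2574]
 [ 0.5896 -0.1307  0.2563]
 [ 0.6043 -0.1228  0.255 ]
 [ 0.5902 -0.125   0.2535]
 [ 0.5991 -0.1239  0.2515]
 [ 0.5961 -0.1242  0.2502]
 [ 0.6019 -0.1202  0.249 ]
 [ 0.5904 -0.125   0.2473]
 [ 0.5944 -0.1225  0.2463]
 [ 0.6019 -0.1231  0.2441]]
```

```bash
cat >> h.py <<'E'
yaw=np.radians(4.4); px=np.array([np.cos(yaw),np.sin(yaw),0]); py=np.array([-np.sin(yaw),np.cos(yaw),0])
E
python3 - <<'E'
from h import *
np.set_printoptions(precision=4,suppress=True)
S=np.load('scene.npy',allow_pickle=True).item();T=np.load('top.npy',allow_pickle=True).item()
f=lambda p:np.array([p@px,p@py,p[2]])
for n,d in(('T',T),('S',S)):
    P=pts(d); reg=(P[...,0]>.5)&(P[...,0]<.74)&(P[...,1]>-.16)&(P[...,1]<.0)
    q=P[reg&(abs(P[...,2]-.206)<.0025)]; q=np.stack([q@px,q@py],1)
    print(n,np.percentile(q,[1,3,10,90,97,99],axis=0).T)
    q=P[reg&(P[...,2]>.246)&(P[...,0]>.57)]; q=np.stack([q@px,q@py,q[:,2]],1); q=q[q[:,1]<-.12]; print('tab',len(q),np.percentile(q,[3,50,97],axis=0))
print('board centre',f(np.array([.579,-.1455,.018])),'post',f(np.array([.4935,-.2225,.106])),'grip',f(np.array([.534,.0155,.283])))
t=lambda x,y,z:ray(T,(x/4+225-.4,y/4+155-.4),z); s=lambda x,y,z:ray(S,(x/4+230-.4,y/4+180-.4),z)
print('head T',*[f(t(*p,.206)) for p in((200,85),(290,50),(362,205),(265,255))])
print('head S',*[f(s(*p,.206)) for p in((105,128),(178,85),(308,160),(240,202))])
E
```

```text
T [[ 0.5676  0.5694  0.5764  0.6703  0.6783  0.6809]
 [-0.1735 -0.1718 -0.1645 -0.1149 -0.1107 -0.1092]]
tab 39 [[ 0.5775 -0.1767  0.2471]
 [ 0.5859 -0.172   0.2572]
 [ 0.594  -0.169   0.2637]]
S [[ 0.5688  0.5706  0.5769  0.6684  0.6761  0.6791]
 [-0.1706 -0.1678 -0.162  -0.1152 -0.1107 -0.1087]]
tab 44 [[ 0.5778 -0.1749  0.2463]
 [ 0.585  -0.1705  0.2536]
 [ 0.5937 -0.1665  0.2594]]
board centre [ 0.5661 -0.1895  0.018 ] post [ 0.475  -0.2597  0.106 ] grip [ 0.5336 -0.0255  0.283 ]
head T [ 0.6793 -0.1163  0.206 ] [ 0.6795 -0.1718  0.206 ] [ 0.5744 -0.1721  0.206 ] [ 0.568  -0.1111  0.206 ]
head S [ 0.6793 -0.1123  0.206 ] [ 0.6731 -0.1675  0.206 ] [ 0.57   -0.1706  0.206 ] [ 0.5767 -0.12    0.206 ]
```

The press frame fits the given sizes: head width, head front, post and ram spacing, and tab height. The carrier is at about 0.021. Next I'll grasp the post and slide it about 0.119 m.

```bash
cat >> h.py <<'E'
from scipy.spatial.transform import Rotation as Rot
def W(u,v,z): return u*px+v*py+np.array([0,0,z])
def loc(p): p=np.asarray(p); return np.array([p@px,p@py,p[2]])
DY=Rot.from_matrix(np.stack([px,-py,[0,0,-1]],1)).as_quat()   # closes along press y
DX=[Rot.from_matrix(np.stack([s*py,s*px,[0,0,-1]],1)).as_quat() for s in(1,-1)]
np.set_printoptions(precision=4,suppress=True)
def st(): print('t',arm.get_time_s(),'tcp',loc(arm.get_position()),'F',arm.get_contact_force(),'w',arm.get_gripper_width(),'g',arm.get_grip_force(),flush=True)
E
python3 - <<'E'
from h import *
print([arm.solve_ik(W(.534,-.0255,.264),q) for q in DX])
arm.goto(W(.4745,-.2597,.20),DY); st()
arm.line_to(W(.4745,-.2597,.073)); st()
arm.grab(20); st()
arm.line_to(W(.4745,-.160,.073),rate=.08); st()
arm.line_to(W(.4745,-.141,.073),rate=.04); st()
arm.let_go(); st()
arm.line_to(W(.4745,-.141,.20)); 
arm.line_to(W(.44,-.30,.30),rate=.25); st()
for n in("scene","top"):
    d=cap(n); np.save(n+'1.npy',d,allow_pickle=True); cv2.imwrite(f'pics/{n}1.png',d['img'][:,:,::-1])
    P=pts(d); L=np.stack([P@px,P@py,P[...,2]],-1)
    m=(abs(L[...,2]-.106)<.006)&(abs(L[...,0]-.475)<.03)&(L[...,1]<-.08)&(L[...,1]>-.3)
    print(n,m.sum(),L[m].mean(0) if m.any() else None)
E
```

```text
[array([ 0.0076,  0.2364,  1.599 , -0.    ,  1.3063, -0.0692]), None]
t 1.8167 tcp [ 0.4742 -0.2604  0.2001] F [ 0.2492 -0.7338 -0.8293] w 1.0023514166447667 g 0.0
t 2.8167 tcp [ 0.4751 -0.2602  0.0738] F [0.1796 0.7289 0.0699] w 1.0022714095610805 g 0.0
t 3.4417 tcp [ 0.4746 -0.2597  0.0733] F [-0.9833  0.6377  2.7713] w 0.20369470144185195 g 21.011913120746613
t 4.8417 tcp [ 0.4743 -0.1585  0.0732] F [-1.8253 -0.9834  6.3966] w 0.20278582508735435 g 21.351487934589386
t 5.4667 tcp [ 0.4743 -0.1408  0.0733] F [-1.515  -6.5163  4.0525] w 0.2092830580044306 g 21.324318945407867
t 6.1333 tcp [ 0.4745 -0.141   0.073 ] F [0.6334 0.4047 0.456 ] w 0.9982485283611677 g 0.0
t 8.05 tcp [ 0.4396 -0.299   0.2988] F [-0.5471  0.1573  0.0355] w 1.0031292486471524 g 0.0
scene 38 [ 0.4728 -0.1394  0.1057]
top 48 [ 0.4735 -0.1417  0.106 ]
```

The carrier was still resisting with 6.5 N at v=-0.141, so the click isn't confirmed. I'll grasp again and feel for the detent in small steps.

Run:
```python
from h import *
v=-.141
arm.line_to(W(.4745,v,.20),rate=.25); arm.line_to(W(.4745,v,.073)); arm.grab(20); st()
seen=False
for k in range(14):
    v+=.001; arm.line_to(W(.4745,v,.073),rate=.02); arm.sleep(.1)
    f=np.mean([arm.get_contact_force() for _ in range(3)],0)@py; print(round(v,4),loc(arm.get_position())[1],round(f,2),flush=True)
    if f>1.0: seen=True; break
st()
```

```text
t 10.6917 tcp [ 0.4746 -0.1413  0.0732] F [-0.7841 -1.3566  2.3622] w 0.1994812522397427 g 21.37200504541397
-0.14 -0.14100702793139444 -4.75
-0.139 -0.14076335064963286 -7.44
-0.138 -0.1402123042204384 -9.84
-0.137 -0.13848239907180376 -6.79
-0.136 -0.13675312466837042 -5.15
-0.135 -0.1352008744192013 -4.4
-0.134 -0.13382217843389582 -3.1
-0.133 -0.1325854730136755 -1.73
-0.132 -0.1313844468269709 -0.54
-0.131 -0.1303161975007645 -0.65
-0.13 -0.12918329690448369 0.6
-0.129 -0.1280168648047899 0.66
-0.128 -0.12690353030405552 1.2
t 15.2417 tcp [ 0.4745 -0.1269  0.0732] F [-1.5327  1.0845  6.8048] w 0.20654349941359293 g 21.74347221851349
```

Run:
```python
from h import *
v=-.128
for k in range(15):
    v-=.0012; arm.line_to(W(.4745,v,.073),rate=.03); arm.sleep(.05)
    f=np.mean([arm.get_contact_force() for _ in range(3)],0)@py; print(round(v,4),loc(arm.get_position())[1],round(f,2),flush=True)
st()
d=cap("scene"); cv2.imwrite('pics/s2.png',cv2.resize(d['img'][180:330,230:420,::-1],None,fx=4,fy=4,interpolation=cv2.INTER_CUBIC))
```

```text
-0.1292 -0.12713857893138028 5.94
-0.1304 -0.12797005412009937 7.85
-0.1316 -0.1297342636602253 3.57
-0.1328 -0.1310704621243261 3.77
-0.134 -0.13253970205228355 2.87
-0.1352 -0.13411430110815908 -0.23
-0.1364 -0.13537692249387392 1.54
-0.1376 -0.13685794934747902 -0.15
-0.1388 -0.13817503967730194 -1.21
-0.14 -0.13946490116398721 -0.65
-0.1412 -0.14080450062629882 -1.64
-0.1424 -0.14168338346025525 0.06
-0.1436 -0.1425443727443177 1.31
-0.1448 -0.14295059016882328 4.63
-0.146 -0.14334244850441025 7.25
t 19.7417 tcp [ 0.4745 -0.1433  0.0732] F [-0.0377  7.27    8.1249] w 0.19882927552412097 g 22.033177614212036
```

View pics/s2.png

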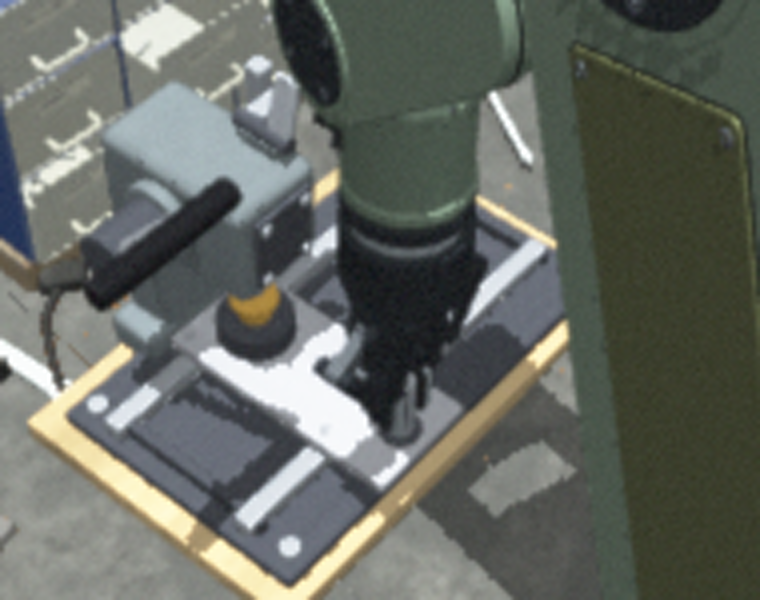

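The detent is confirmed. It draws the carrier back and resists on both sides of v≈-0.1417, which matches the head's geometry. Next I'll release there and flip the catch.

Run:
```python
from h import *
arm.line_to(W(.4745,-.1416,.073),rate=.03); arm.sleep(.2); st()
arm.let_go(); arm.line_to(W(.4745,-.1416,.22),rate=.25)
arm.line_to(W(.46,-.24,.33),rate=.3); arm.grab(20)
d=cap('top'); P=pts(d); L=np.stack([P@px,P@py,P[...,2]],-1)
m=(abs(L[...,2]-.106)<.006)&(abs(L[...,0]-.475)<.03)&(L[...,1]<-.08)&(L[...,1]>-.3); print('post',m.sum(),L[m].mean(0) if m.any() else None)
arm.line_to(W(.5815,-.215,.30),rate=.3); arm.line_to(W(.5815,-.212,.238)); st()
arm.line_to(W(.5815,-.172,.238),rate=.06); st()
arm.line_to(W(.5815,-.153,.2325),rate=.06); st()
arm.line_to(W(.5815,-.160,.26)); arm.line_to(W(.5,-.26,.34),rate=.3); st()
d=cap("scene"); np.save('scene3.npy',d,allow_pickle=True); cv2.imwrite('pics/s3.png',cv2.resize(d['img'][160:310,230:420,::-1],None,fx=4,fy=4,interpolation=cv2.INTER_CUBIC))
```

```text
t 20.2917 tcp [ 0.4746 -0.1411  0.0732] F [-1.358  -2.5479  5.9567] w 0.19774444756155313 g 21.700598001480103
post 46 [ 0.4739 -0.1417  0.1062]
t 24.3 tcp [ 0.5814 -0.2125  0.2394] F [-0.3759 -0.0965  1.0739] w 0.004640467350096008 g 0.0
t 25.1167 tcp [ 0.5814 -0.1716  0.2378] F [0.6208 0.7243 0.5839] w 0.0013469887158719838 g 0.0
t 25.6 tcp [ 0.5814 -0.1521  0.2323] F [ 0.0943 -0.7302 -0.1882] w -0.001068204296455682 g 0.042807986901607364
t 26.6 tcp [ 0.4999 -0.2592  0.3387] F [-0.6652  1.0443 -0.1874] w -0.003365302041833035 g 0.0
```

View pics/s3.png

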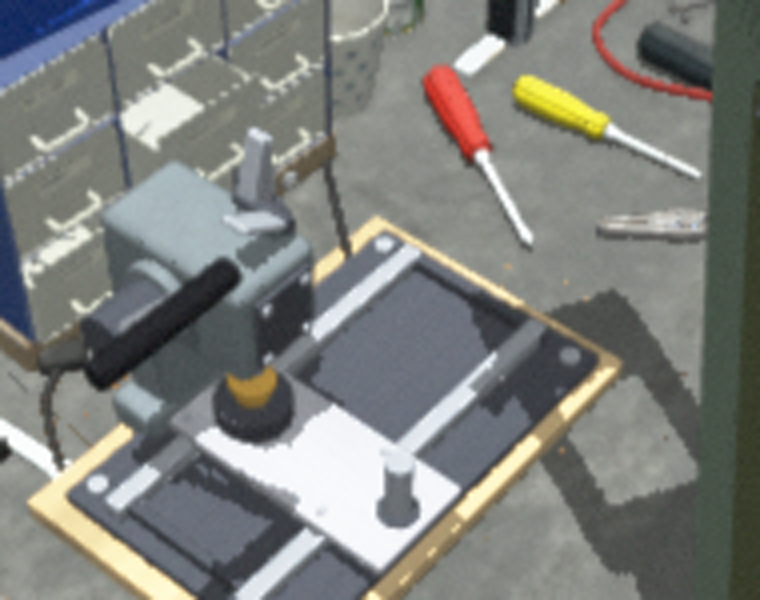

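The tab now lies to the left at crop (230–285, 205–235), with the bar standing up. Next I'll measure the tab angle.

Run:
```python
from h import *
d=np.load('scene3.npy',allow_pickle=True).item(); P=pts(d); L=np.stack([P@px,P@py,P[...,2]],-1)
m=(L[...,0]>.572)&(L[...,0]<.598)&(L[...,1]>-.18)&(L[...,1]<-.1)&(L[...,2]>.212)
q=L[m]; q=q[np.argsort(q[:,1])]; print(len(q)); print(q[::3])
```

```text
101
[[ 0.578  -0.1674  0.215 ]
 [ 0.5828 -0.1661  0.2226]
 [ 0.5791 -0.1654  0.2222]
 [ 0.5878 -0.1648  0.2236]
 [ 0.5929 -0.1636  0.2245]
 [ 0.5891 -0.1628  0.2243]
 [ 0.5949 -0.1623  0.2242]
 [ 0.5876 -0.1611  0.2232]
 [ 0.5903 -0.1606  0.2219]
 [ 0.5962 -0.1601  0.2218]
 [ 0.5979 -0.1586  0.2218]
 [ 0.5845 -0.1578  0.2244]
 [ 0.5902 -0.1571  0.2245]
 [ 0.5855 -0.1555  0.2254]
 [ 0.5776 -0.1536  0.2223]
 [ 0.5822 -0.152   0.2269]
 [ 0.5764 -0.1491  0.2263]
 [ 0.5911 -0.1484  0.2303]
 [ 0.5778 -0.1472  0.2269]
 [ 0.5881 -0.1452  0.2313]
 [ 0.5916 -0.1425  0.2342]
 [ 0.5755 -0.1417  0.2324]
 [ 0.5885 -0.1393  0.2353]
 [ 0.5909 -0.1385  0.2345]
 [ 0.593  -0.1376  0.237 ]
 [ 0.5909 -0.1353  0.2368]
 [ 0.5776 -0.1342  0.2334]
 [ 0.5905 -0.1319  0.2395]
 [ 0.5769 -0.1305  0.2397]
 [ 0.5941 -0.1291  0.2393]
 [ 0.5868 -0.1281  0.2415]
 [ 0.5892 -0.1274  0.2405]
 [ 0.5795 -0.1271  0.2438]
 [ 0.5794 -0.1267  0.241 ]]
```

The tab is about 58° to the left, so the catch is at about 1.28 rad. Now the lever.

Run:
```python
from h import *
arm.let_go()
arm.goto(W(.5336,-.026,.38),DX[0]); st()
arm.line_to(W(.5336,-.026,.264),rate=.12); st()
arm.grab(40); arm.sleep(.2); st()
a0=np.radians(50)
for th in np.arange(.08,.761,.085).tolist()+[.77]:
    a=a0-th; arm.line_to(W(.630-.15*np.cos(a),-.026,.168+.15*np.sin(a)-.019),rate=.06)
    p=loc(arm.get_position()); print(round(th,3),'ang',a0-np.arctan2(p[2]+.019-.168,.630-p[0]),arm.get_contact_force(),flush=True)
arm.sleep(.3); st()
for n in("scene","top"):
    d=cap(n); np.save(n+'4.npy',d,allow_pickle=True); o=(160,220) if n=="scene" else (150,200)
    cv2.imwrite(f'pics/{n}4.png',cv2.resize(d['img'][o[0]:o[0]+150,o[1]:o[1]+190,::-1],None,fx=4,fy=4,interpolation=cv2.INTER_CUBIC))
```

```text
t 28.4917 tcp [ 0.5336 -0.0265  0.3798] F [ 0.3781 -0.0112 -0.5062] w 0.9961167549842525 g 0.0
t 29.6083 tcp [ 0.5341 -0.0262  0.2648] F [ 0.5376 -0.7229  0.1865] w 0.9993341504915657 g 0.0
t 30.4417 tcp [ 0.5329 -0.026   0.2642] F [-5.0104 -0.0118  4.6678] w 0.1977032021533427 g 39.17167782783508
0.08 ang 0.05932155748124912 [-1.9964  0.287  10.5658]
0.165 ang 0.145176559986815 [-1.5982 -0.1113 10.2937]
0.25 ang 0.23168183739116555 [-2.5992 -0.0491  8.6437]
0.335 ang 0.3188597994748249 [-1.3976  0.1416  9.1648]
0.42 ang 0.40619518742802013 [-1.7213 -0.2988  7.7936]
0.505 ang 0.4944191441888238 [-1.6672  0.9414  7.5106]
0.59 ang 0.5788525272286669 [-4.114  -0.1727 10.1394]
0.675 ang 0.6675522063106493 [-4.0009  0.8208  8.5013]
0.76 ang 0.7559006629742038 [-4.7385  0.1697  7.1927]
0.77 ang 0.7639370507201801 [-5.5426 -0.7792  8.8513]
t 34.2083 tcp [ 0.481  -0.0261  0.1652] F [-6.5367 -0.2352  8.8239] w 0.19764880555881925 g 45.37910878658295
```

View pics/scene4.png

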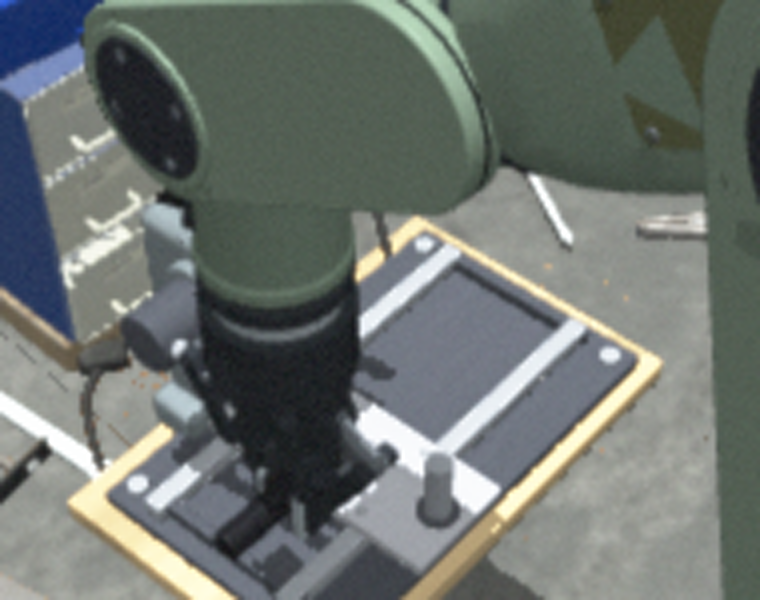

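The handle is in the fingers and down. I'll push a little further to feel the bush bottom out, then hand in.

Run:
```python
from h import *
a0=np.radians(50)
for th in np.arange(.785,.90,.015):
    a=a0-th; arm.line_to(W(.630-.15*np.cos(a),-.026,.168+.15*np.sin(a)-.019),rate=.03); arm.sleep(.15)
    p=loc(arm.get_position()); F=arm.get_contact_force(); ft=-F[0]*np.sin(a)+F[2]*np.cos(a)
    print(round(th,3),'ang',a0-np.arctan2(p[2]+.019-.168,.630-p[0]),F,ft,flush=True)
    if np.linalg.norm(F)>24: break
st()
```

```text
0.785 ang 0.7766300264681789 [-6.4981 -0.4316 11.82  ] 12.34352075476383
0.8 ang 0.7892937668148949 [-6.4502  0.1106 13.4951] 13.927796378763274
0.815 ang 0.7994119170102538 [-8.3872  0.1651 17.9826] 18.436055416591703
0.83 ang 0.8118954112684253 [-9.8115  0.0927 21.0644] 21.463758938846638
0.845 ang 0.8221898298286232 [-11.0572   0.0934  26.4434] 26.739140603036468
t 36.3083 tcp [ 0.4801 -0.0261  0.1566] F [-11.0572   0.0934  26.4434] w 0.20124538684896692 g 47.49023258686066
```

Run:
```python
from h import *
for n in("scene","top"):
    d=cap(n); P=pts(d); L=np.stack([P@px,P@py,P[...,2]],-1)
    m=(abs(L[...,2]-.106)<.006)&(abs(L[...,0]-.475)<.02)&(L[...,1]<-.12)&(L[...,1]>-.17); print(n,m.sum(),L[m].mean(0) if m.any() else None)
st(); print(arm.finish_job());
```

```text
scene 43 [ 0.4727 -0.1391  0.1047]
top 46 [ 0.4737 -0.1417  0.1062]
t 36.4083 tcp [ 0.4801 -0.026   0.1566] F [-11.974   -0.5984  26.0538] w 0.19618693632299447 g 47.48759150505066
the job is handed in; nothing more can be done
None
```

I handed the job in at 36.4 s, no verdict came back: carrier in the station, catch flipped (about 1.28 rad), lever pressed until it met a firm stop that I take to be the bush home, gripper still holding it, loose things untouched.

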